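Find the drive stem that fits the food processor

TASK

One of the two grey drive stems standing on the chopping board belongs to this food processor; they look the same, so try them on its spindle. Leave the one that fits pushed fully home on the spindle, turned so that it drops over the cross pin and sits flat on the steel deck, and stand the one that does not fit upright in the wooden tray. Do not disturb the mug, the spice jar or the lemon.

Things in the scene. Friction and masses are not known exactly. Their poses are not given: they have to be found in the camera images.
- stem_1: one of two outwardly identical grey plastic drive stems: upright sleeve 110 mm tall, 40 mm in diameter (lowest 14 mm: a collar 51 mm in diameter), closed top, 130 g. Origin: centre of its underside; z up. Bore from below 21 mm wide; in the stem that fits 70 mm deep, in the other blocked 26 mm up, so that it stops with its underside about 26 mm above the deck. Which is which is not known
- stem_2: the other grey drive stem, same outside and origin as stem_1. Inside the foot of either stem is a cross of four slots, 8 mm wide and 14 mm deep, for the spindle's cross pin; where the slots lie around the axis is not visible and not known
- base: motor base of a food processor, bowl removed: white box 110 x 110 x 39 mm with a round steel deck 90 mm in diameter on top at 45 mm height, a dial on its front (-x) side. It does not move. Origin: centre of its underside; z up
- spindle_foot (a point): centre of the steel deck, on the axis (z up) of the upright spindle: 18 mm in diameter, 52 mm high, last 10 mm tapered to 9 mm. At its foot a cross pin 5 mm wide runs along y, 15 mm to either side, its top 10 mm above the deck: a fitting stem rests on it 10 mm high until turned (90 degrees at most) so that slots and pin meet, then goes down to the deck
- tray: open wooden tray 130 x 180 mm (x, y), 30 mm high, walls and floor 5 mm thick, fixed. A blue clothes-peg strip (15 x 72 x 12 mm, along y) lies in it, 50 mm from its centre towards +x. Origin: centre of its underside; z up
- board: wooden chopping board 230 x 340 mm (x, y), 22 mm thick, fixed; the stems stand on it. Origin: centre of its underside
- lemon: loose yellow lemon, 71 x 53 x 51 mm, on the far part of the board: leave alone. Origin: at its underside
- mug: loose dark mug, 88 x 126 x 106 mm, at the back: leave alone. Origin: at its underside
- spice_jar: loose spice jar with green lid, 46 mm in diameter, 106 mm tall, at the back: leave alone. Origin: centre of its underside
There are look-alikes about, which are no part of the job. What is shaped like the stem_2 but blue or purple is not meant.

How it is judged:
By the outcome, as a careful person would: the job done as asked, in the order asked, and still so for the second after the job is handed in, with the robot touching nothing.
It also fails if it takes over 72 s, if anything falls off the work surface, if the arm or the gripper's body presses on something with over 40 N, if the wrist force passes 120 N, or if a joint passes its speed limit or range.

ROBOT

A 6-joint arm with a two-finger parallel gripper is mounted at the origin on a cart in front of the work surface, level with it; the furniture and walls round the work are solid. World frame = base frame: x ahead of the robot, y to its left, z up, the work surface at z = 0. Lengths are in mm, angles in rad, forces in N, time in s.
With the tool pointing down it reaches from about 400 to 925 mm from the base axis. Payload 12.5 kg.
Tool frame: the origin (TCP) lies midway between the tips of the shut fingers; the grasp point (between the pads) lies 19 mm behind it; z points along the fingers, y is the line along which they close (so a half turn about z gives the same grasp; the last joint's range is limited). The gripper opens to 95 mm and grips with 3 to 60 N. Pads are 20 mm wide; open, the fingers measure 119 mm over their backs; the gripper's body (75 mm by 180 mm) begins 59 mm behind the grasp point.
Start: joints at [-1.406, 0.491, 1.559, -0, 1.092, -0.106], TCP at [167.212, -602.235, 214.661] pointing down, gripper open.
Joint ranges: [-3.1, 3.1], [-0.84, 2.19], [0.05, 2.79], [-1.13, 4.28], [0.06, 2.93], [-2.69, 2.69]. Speed limits (rad/s): [2.22, 2.22, 2.79, 3.14, 3.14, 3.14].

INTERFACE

Orientations are given as [roll, pitch, yaw] about the fixed x, y, z axes, in that order (R = Rz(yaw) Ry(pitch) Rx(roll)).
In Python, from cell import env gives the robot as it stands.
- The arm moves only by the shell command python3 -m inch 'ROWS'. ROWS is JSON, a list of rows, each a list of 7 numbers: the turn, a rotation vector about the tool's x, y, z in rad, then the shift along the tool's x, y, z in cm, then the closure, from -1 (fully open) to 1 (shut). A call has 1 to 20 rows; each row shifts and turns the commanded pose from where the row before left it, along the tool's axes as they then stand; what a row does not reach is not made up. A row lasts 1/8 s, in which the tool goes at most 62.5 mm and 10.7 degrees, less where a joint would pass 70% of its speed; a pose out of reach is approached as far as the arm can. A call with a gripper value outside its range is refused whole. The fingers move at their own pace and stop on an object; the grip force is fixed at half the most. Time passes only in rows, so rows that do not move let the fingers close. It gives the time, the measured TCP pose, the force, the opening and the grip force at its end, in the units of the state.
- env.state(): the state, without advancing time (a new reading comes with each control period).
- env.read_camera(name): name is "scene" or "top" or "wrist"; returns a dict with "img" (480x640x3 uint8, red, green, blue), "depth" (480x640 float32, mm along the optical axis (not along the pixel's ray), 0 where there is no reading), "fx", "fy", "cx", "cy" (pixels), "position" and "orientation" of the camera in the world. Camera axes: x right, y down, z forward; pixel columns grow to the right and rows downward; lengths in mm; the calibration is good to about 2 mm. A picture is of the moment at which its call begins.
- env.job_done(): hands the job in; it is judged then, once.
Trained networks look in a picture, given as the dict that the camera call returned (one of the last four; its "shot" number tells which), for a name from the list of things; names that differ only in an ending like _2 or _b are one class to them, and where a whole thing is asked for, a point or a joint stands for the part that bears it (a point fixed in the world has none). Each returns a list of dicts, best first, with "score" (0 to 1); they miss things now and then, are a little off and sometimes report something else, mostly with a low value. They report only what shows in the picture. A call takes as long as a camera call. They do not tell look-alikes from the thing itself.
- env.find_in(picture, target): "centre" ([x, y, z] in mm, in the coordinates of the camera as it stood for that picture, good to about 4 mm: the middle of the surface that is visible of it).
- env.trace(picture, target): "mask" (480x640 bool, what is visible of it).
The state is a dict: "t": time; "joints": joint angles; "qvel": joint speeds; "tau": joint torques, N m; "eef_pos": TCP position; "tcp_rot": TCP orientation; "ft_force": force on the tool from outside, world axes, zero at the start; "moment": the same for the moment, N m; "opening": opening from 0.0 (shut) to 1.0 (fully open); "grip_force": force on a finger pad.
Only numpy, scipy, OpenCV 4.12 (cv2) and the standard library are available. Lean on these libraries where they do the work, as an engineer would, in place of code of your own. Each camera call takes 0.05 s, during which the arm holds its last target. There are 200 camera calls.

## Working session

There is one attempt and no reset: what is moved stays moved. The work goes in short steps, Python scripts to look and compute and a shell command to move; the robot and the scene stay as the last step left them, time stands still between calls to the robot, and variables do not carry over. Pictures are saved under pics/ and viewed, at most 10 in all, crops included, and the job is handed in when it is done.

```bash
ls; mkdir -p pics; cat > h.py <<'E'
import numpy as np, cv2
from scipy.spatial.transform import Rotation as R
from cell import env
def w(pic,p):
    o=np.array(pic["orientation"]); M=R.from_euler('xyz',o).as_matrix() if o.shape==(3,) else (o if o.shape==(3,3) else R.from_quat(o).as_matrix())
    return M@np.array(p)+np.array(pic["position"])
def cloud(pic,mask=None):
    d=pic["depth"]; v,u=np.nonzero((d>0)&(mask if mask is not None else True)); z=d[v,u]
    c=np.stack([(u-pic["cx"])/pic["fx"]*z,(v-pic["cy"])/pic["fy"]*z,z],1)
    o=np.array(pic["orientation"]); return c@R.from_euler('xyz',o).as_matrix().T+np.array(pic["position"]),u,v
def save(pic,n): cv2.imwrite("pics/"+n,cv2.cvtColor(pic["img"],cv2.COLOR_RGB2BGR))
E
python3 - <<'E'
from h import *
for c in ("top","scene"):
    p=env.read_camera(c); save(p,c+".png"); print(c,p["position"],p["orientation"])
    for n in ("stem_1","base","tray","board","lemon","mug","spice_jar"):
        for r in env.find_in(p,n)[:5]: print(n,round(r["score"],2),w(p,r["centre"]).round())
s=env.state(); print(s)
E
```

```text
pics
top [  64.79041738   40.58590637 1495.99910836] [-2.76667934  0.00436016 -1.90529855]
stem_1 0.92 [ 475. -210.  107.]
stem_1 0.68 [ 531. -548.  105.]
stem_1 0.5 [ 482. -387.  126.]
base 0.88 [500.  13.  44.]
tray 0.66 [467. 321.   3.]
board 0.57 [ 555. -278.   24.]
lemon 0.94 [ 605. -328.   62.]
mug 0.7 [720. 317.  61.]
spice_jar 0.78 [698.  85.  93.]
spice_jar 0.69 [498.  12.  38.]
scene [ -282.45026309 -1170.03211106  1157.59335008] [-2.2562088   0.01636583 -0.71580762]
stem_1 0.9 [ 460. -408.   84.]
stem_1 0.6 [ 510. -653.   69.]
base 0.52 [506. -41.  27.]
board 0.73 [ 546. -411.   22.]
lemon 0.52 [ 605. -346.   61.]
mug 0.94 [718. 284.  84.]
spice_jar 0.9 [706.  69.  70.]
{'t': 0.8, 'joints': array([-1.40560902e+00,  4.90890024e-01,  1.55888706e+00, -3.00864095e-05,
        1.09167954e+00, -1.05614785e-01]), 'qvel': array([ 0.00041684, -0.00150295, -0.00269931,  0.00018742, -0.00024945,
       -0.00083516]), 'tau': array([-6.59932557e-04, -6.12413549e+01, -2.58422023e+01,  6.92270603e-02,
        4.44001600e-02,  1.41070993e-05]), 'eef_pos': array([ 167.20089981, -602.24946339,  214.67160684]), 'tcp_rot': array([3.14146020e+00, 4.08918461e-05, 2.70815954e-01]), 'ft_force': array([-0.19898654, -0.13926439,  0.49684877]), 'moment': array([0.0266761 , 0.032933  , 0.00122168]), 'grip_force': 0.0, 'opening': 1.0020804434867838}
```

View pictures.

View pics/top.png

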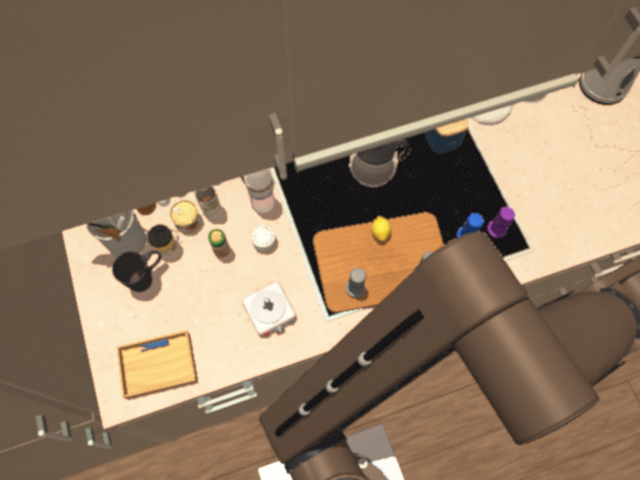

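View pics/scene.png

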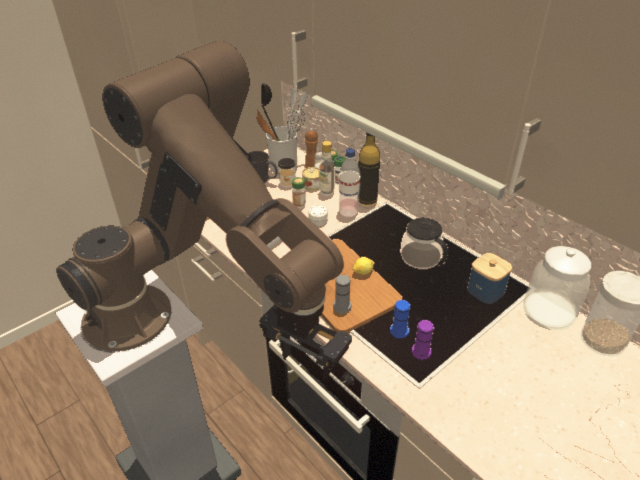

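```bash
python3 - <<'E'
from h import *
def top(P,z0,z1,nm):
    q=P[(P[:,2]>z0)&(P[:,2]<z1)]
    if len(q)<4: print(nm,len(q)); return
    c,r=cv2.minEnclosingCircle(q[:,:2].astype(np.float32).reshape(-1,1,2)); print(nm,len(q),np.round(c,1),round(r,1),q[:,:2].mean(0).round(1),q[:,2].mean().round(1))
for cam in("top","scene"):
    p=env.read_camera(cam); P,u,v=cloud(p)
    def near(x,y,d): return P[np.hypot(P[:,0]-x,P[:,1]-y)<d]
    print(cam)
    top(near(480,-210,45),124,140,"A"); top(near(470,-400,50),124,140,"B")
    for a in((480,-210),(470,-400)): print(np.histogram(near(*a,45)[:,2],bins=range(10,150,10))[0])
    b=near(503,8,70); top(b,41,50,"deck"); top(b,60,105,"spindle"); top(b,88,105,"spindletop")
    print(np.histogram(b[:,2],bins=range(0,110,6))[0])
    t=near(465,320,140)
    q=t[(t[:,2]>22)&(t[:,2]<36)]
    if len(q): print("tray rim",cv2.minAreaRect(q[:,:2].astype(np.float32)))
    q=b[(b[:,2]>30)&(b[:,2]<50)]
    if len(q): print("base",cv2.minAreaRect(q[:,:2].astype(np.float32)))
E
```

```text
top
A 192 [ 484.  -215.7] 20.9 [ 483.9 -214.5] 129.5
B 39 [ 477.3 -394.3] 15.6 [ 478.6 -392.9] 129.0
[321 235  78  14  20  17  20  20  21  20  17 130  81]
[113  34   2   0   0   0   0   1   2   1   3  28  14]
deck 678 [504.8  16. ] 61.5 [506.1  14.4] 44.1
spindle 59 [507.5  14.9] 9.4 [504.8  14.6] 85.0
spindletop 32 [507.3  13.9] 8.4 [506.7  14.2] 92.6
[ 99   4  16  35 130 385 595 529  63   6   4   6   3   6  15  18   7   0]
tray rim ((465.0077209472656, 323.1486511230469), (181.7529754638672, 131.79571533203125), 84.63496398925781)
base ((501.5008239746094, 13.291061401367188), (120.51667785644531, 108.124267578125), 8.42817497253418)
scene
A 0
B 135 [ 467.2 -399.2] 21.4 [ 466.4 -401.3] 132.5
[0 0 0 0 0 0 0 0 0 0 0 0 0]
[ 45 301  77  46  28  41  40  38  35  41  42  47 105]
deck 0
spindle 0
spindletop 0
[60 13  5 22 19 13  3  0  0  0  0  0  0  0  0  0  0  0]
base ((497.61279296875, -42.32774353027344), (43.730743408203125, 8.45064640045166), 10.612120628356934)
```

```bash
python3 -m inch '[[0,0,0.1355,0,0,0,-1],[0,0,0.1355,0,0,0,-1],[0,0,0,3.5,-4.3,0,-1],[0,0,0,3.5,-4.3,0,-1],[0,0,0,3.5,-4.3,0,-1],[0,0,0,3.5,-4.3,0,-1],[0,0,0,3.5,-4.3,0,-1],[0,0,0,3.5,-4.3,0,-1],[0,0,0,3.5,-4.3,0,-1],[0,0,0,3.5,-4.3,0,-1],[0,0,0,3.5,-4.3,0,-1],[0,0,0,0,0,0,-1],[0,0,0,0,0,0,-1]]'
python3 - <<'E'
from h import *
print(env.state()["eef_pos"],env.state()["tcp_rot"])
p=env.read_camera("wrist"); save(p,"w1.png"); P,u,v=cloud(p); print(p["position"])
def rep(P,x,y,d,z0,z1,nm):
    q=P[(np.hypot(P[:,0]-x,P[:,1]-y)<d)&(P[:,2]>z0)&(P[:,2]<z1)]
    if len(q)>5: c,r=cv2.minEnclosingCircle(q[:,:2].astype(np.float32).reshape(-1,1,2)); print(nm,len(q),np.round(c,1),round(r,1),q.mean(0).round(1))
    else: print(nm,len(q))
rep(P,484,-215,40,126,140,"A wrist")
t=env.read_camera("top"); T,_,_=cloud(t); rep(T,467,-399,40,124,140,"B top")
t=env.read_camera("scene"); T,_,_=cloud(t)
rep(T,467,-399,40,124,140,"B scene");rep(T,484,-215,40,124,140,"A scene");rep(T,507,14,20,85,105,"spindle scene")
E
```

```text
t: 2.52
eef_pos: [482.1, -215.3, 214.6]
tcp_rot: [3.141, 0.0, 0.001]
ft_force: [0.6, 0.5, 0.7]
opening: 1.002
grip_force: 0.0
[ 482.13618974 -215.32075953  214.59894748] [3.14142987e+00 2.07349750e-04 5.21038117e-04]
[ 568.12792873 -214.96164506  384.98166073]
A wrist 2816 [ 488.9 -212.6] 20.1 [ 490.1 -212.8  131.4]
B top 184 [ 465.3 -398. ] 20.3 [ 465.6 -397.6  129.4]
B scene 137 [ 468.1 -400.4] 20.5 [ 466.6 -401.8  132.2]
A scene 115 [ 487.  -216.8] 22.1 [ 485.1 -218.6  131.8]
spindle scene 23 [511.6   7.2] 12.0 [509.4  11.3  93.5]
```

View pics/w1.png

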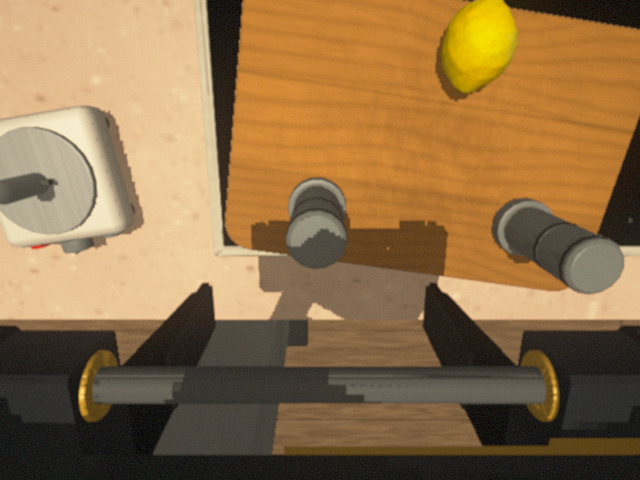

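```bash
python3 -m inch '[[0,0,0,0.5,-0.1,2,-1],[0,0,0,0,0,4,-1],[0,0,0,0,0,4,-1],[0,0,0,0,0,2.5,-1],[0,0,0,0,0,0,1],[0,0,0,0,0,0,1],[0,0,0,0,0,0,1],[0,0,0,0,0,0,1],[0,0,0,0,0,0,1],[0,0,0,0,0,0,1]]'
python3 -m inch '[[0,0,0,0,0,-3,1],[0,0,0,0,0,-4,1],[0,0,0,0,0,-4,1],[0,0,0,0,-5,0,1],[0,0,0,0,-5,0,1],[0,0,0,0,-5,0,1],[0,0,0,0,0,0,1],[0,0,0,0,0,0,1]]'
python3 - <<'E'
from h import *
print(env.state()["eef_pos"],env.state()["tcp_rot"])
p=env.read_camera("wrist"); save(p,"w2.png"); P,u,v=cloud(p); print(p["position"])
def rep(P,x,y,d,z0,z1,nm):
    q=P[(np.hypot(P[:,0]-x,P[:,1]-y)<d)&(P[:,2]>z0)&(P[:,2]<z1)]
    if len(q)>5: c,r=cv2.minEnclosingCircle(q[:,:2].astype(np.float32).reshape(-1,1,2)); print(nm,len(q),np.round(c,1),round(r,1),q.mean(0).round(1))
    else: print(nm,len(q))
x,y,z=env.state()["eef_pos"]
rep(P,x,y,28,z+35,z+50,"stem top")
rep(P,507,14,22,92,105,"spindle tip");rep(P,507,14,22,70,90,"spindle mid");rep(P,507,14,55,43,48,"deck")
E
```

```text
t: 3.92
eef_pos: [487.3, -214.3, 89.8]
tcp_rot: [3.141, -0.0, -0.0]
ft_force: [-1.5, 1.3, -0.2]
opening: 0.426
grip_force: 0.3
t: 4.92
eef_pos: [487.4, -64.5, 199.6]
tcp_rot: [3.141, -0.0, 0.001]
ft_force: [-0.8, -0.2, -1.2]
opening: 0.414
grip_force: 30.0
[487.42526889 -64.49946051 199.62931181] [ 3.14130396e+00 -6.86135440e-05  5.17853143e-04]
[573.36675789 -64.10848894 370.04224066]
stem top 6920 [496.3 -65. ] 25.1 [497.4 -64.4 241.1]
spindle tip 299 [512.   16.4] 7.3 [512.6  15.7  95.8]
spindle mid 297 [512.1  16.6] 9.0 [515.4  12.5  82.8]
deck 8822 [512.   16.8] 45.0 [514.2  15.9  45.3]
```

View pics/w2.png

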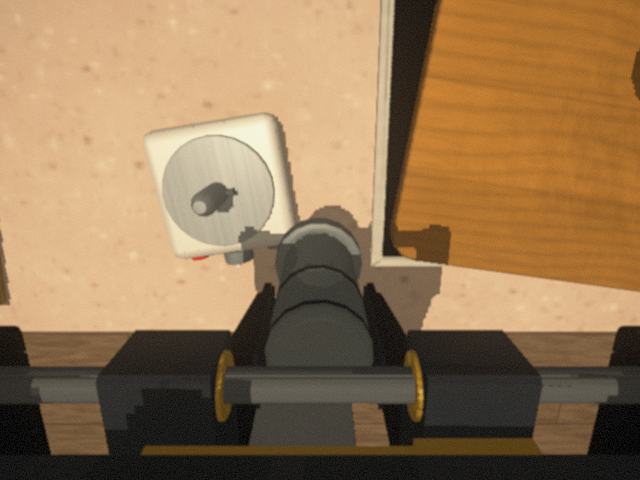

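```bash
python3 -m inch '[[0,0,0,1.2,-4,0,1],[0,0,0,1.2,-4,0,1],[0,0,0,0,0,0,1],[0,0,0,0,0,0,1]]'
python3 - <<'E'
from h import *
from scipy.optimize import least_squares
p=env.read_camera("wrist"); P,u,v=cloud(p); x,y,z=env.state()["eef_pos"]; print(x,y,z)
for a,b in((39.5,44),(0,10),(-55,-20),(-70,-56)):
    q=P[(np.hypot(P[:,0]-x,P[:,1]-y)<33)&(P[:,2]>z+a)&(P[:,2]<z+b)]
    if len(q)<20: continue
    if a>30: c,r=cv2.minEnclosingCircle(q[:,:2].astype(np.float32).reshape(-1,1,2))
    else:
        s=least_squares(lambda k:np.hypot(q[:,0]-k[0],q[:,1]-k[1])-k[2],[x,y,20],loss='soft_l1'); c,r=s.x[:2],s.x[2]
    print(a,len(q),np.round(c,1),round(r,1),q[:,2].min().round(1))
q=P[(np.hypot(P[:,0]-512,P[:,1]-16)<55)&(P[:,2]>43)&(P[:,2]<48)]
print("deck",cv2.minEnclosingCircle(q[:,:2].astype(np.float32).reshape(-1,1,2)))
E
```

```text
t: 5.48
eef_pos: [511.3, 14.7, 199.4]
tcp_rot: [3.141, 0.0, -0.001]
ft_force: [0.3, -0.1, -1.0]
opening: 0.413
grip_force: 30.0
511.2438097606847 14.521020326761725 199.4479801269987
39.5 5510 [524.   15.2] 29.7 239.0
0 1041 [507.9  15.3] 24.0 199.5
-55 2422 [509.6  15.7] 22.9 144.5
-70 344 [512.4  15.8] 25.3 131.9
deck ((512.1583251953125, 17.1420955657959), 44.84182357788086)
```

```bash
python3 -m inch '[[0,0,0,0,-0.1,2,1],[0,0,0,0,0,1,1],[0,0,0,0,0,0.5,1],[0,0,0,0,0,0.5,1],[0,0,0,0,0,0.5,1],[0,0,0,0,0,0.5,1],[0,0,0,0,0,0.3,1],[0,0,0,0,0,0,1]]'; python3 -m inch '[[0,0,0,0,0,0.3,1],[0,0,0,0,0,0.3,1],[0,0,0,0,0,0,1]]'
```

```text
t: 6.52
eef_pos: [511.3, 16.7, 146.4]
tcp_rot: [3.142, 0.0, -0.0]
ft_force: [-0.2, 0.3, -1.5]
opening: 0.416
grip_force: 30.0
t: 6.9
eef_pos: [511.2, 16.7, 140.4]
tcp_rot: [3.142, 0.0, -0.0]
ft_force: [0.3, 0.2, -0.8]
opening: 0.408
grip_force: 30.0
```

```bash
python3 -m inch '[[0,0,0,0,0,0.2,1],[0,0,0,0,0,0.2,1],[0,0,0,0,0,0,1]]'; python3 -m inch '[[0,0,0,0,0,0.2,1],[0,0,0,0,0,0.1,1],[0,0,0,0,0,0,1]]'
```

```text
t: 7.28
eef_pos: [511.3, 16.7, 136.5]
tcp_rot: [3.142, 0.0, -0.0]
ft_force: [-0.5, -0.1, -1.4]
opening: 0.417
grip_force: 30.0
t: 7.65
eef_pos: [511.3, 16.7, 133.5]
tcp_rot: [3.142, 0.0, -0.0]
ft_force: [-0.3, -0.2, -0.7]
opening: 0.418
grip_force: 30.0
```

```bash
python3 -m inch '[[0,0,0,0,0,0.3,1],[0,0,0,0,0,0.3,1],[0,0,0,0,0,0.2,1],[0,0,0,0,0,0,1]]'; python3 -m inch '[[0,0,0,0,0,0.1,1],[0,0,0,0,0,0.1,1],[0,0,0,0,0,0,1]]';python3 -m inch '[[0,0,0,0,0,0.1,1],[0,0,0,0,0,0.1,1],[0,0,0,0,0,0,1]]'
```

```text
t: 8.15
eef_pos: [511.3, 16.7, 125.4]
tcp_rot: [3.142, 0.0, -0.0]
ft_force: [-0.2, -0.8, -0.9]
opening: 0.415
grip_force: 30.0
t: 8.52
eef_pos: [511.3, 16.7, 123.6]
tcp_rot: [3.142, 0.0, -0.0]
ft_force: [-0.4, -0.5, -1.1]
opening: 0.416
grip_force: 30.0
t: 8.9
eef_pos: [511.3, 16.7, 121.5]
tcp_rot: [3.142, 0.0, -0.0]
ft_force: [0.3, -0.5, -1.4]
opening: 0.417
grip_force: 30.0
```

```bash
python3 -m inch '[[0,0,0,0,0,0.1,1],[0,0,0,0,0,0.1,1],[0,0,0,0,0,0,1]]';python3 -m inch '[[0,0,0,0,0,0.1,1],[0,0,0,0,0,0.1,1],[0,0,0,0,0,0,1]]'
```

```text
t: 9.28
eef_pos: [511.3, 16.7, 119.5]
tcp_rot: [3.142, 0.0, -0.0]
ft_force: [-0.1, 0.0, -2.2]
opening: 0.417
grip_force: 30.0
t: 9.65
eef_pos: [511.3, 16.7, 117.5]
tcp_rot: [3.142, 0.0, -0.0]
ft_force: [-0.8, -0.3, -1.2]
opening: 0.416
grip_force: 30.0
```

```bash
cat >> h.py <<'E'
def stem():
    p=env.read_camera("wrist"); P,u,v=cloud(p); s=env.state(); x,y,z=s["eef_pos"]
    q=P[(np.hypot(P[:,0]-x,P[:,1]-y)<18)&(P[:,2]>z+20)&(P[:,2]<z+60)]
    print("tcp",np.round([x,y,z],1),"F",s["ft_force"].round(1),"M",s["moment"].round(2))
    if len(q)>20: zt=np.percentile(q[:,2],95); print("stem top z",zt.round(1),"median-top",np.median(q[q[:,2]>zt-3][:,2]).round(1))
    return p,P
E
python3 -c "
from h import *
stem()"
```

```text
tcp [511.3  16.7 117.6] F [-0.7 -0.3 -1.6] M [0.01 0.13 0.04]
stem top z 160.7 median-top 159.7
```

```bash
python3 -m inch '[[0,0,0,0,0,0.1,1],[0,0,0,0,0,0.1,1],[0,0,0,0,0,0,1]]';python3 -m inch '[[0,0,0,0,0,0.1,1],[0,0,0,0,0,0.1,1],[0,0,0,0,0,0,1]]'; python3 -c "
from h import *
stem()"
```

```text
t: 10.07
eef_pos: [511.3, 16.7, 115.5]
tcp_rot: [3.142, 0.0, -0.0]
ft_force: [-0.8, -0.5, -1.7]
opening: 0.413
grip_force: 30.0
t: 10.45
eef_pos: [511.3, 16.7, 113.5]
tcp_rot: [3.142, 0.0, -0.0]
ft_force: [-0.4, -0.4, -1.9]
opening: 0.417
grip_force: 30.0
tcp [511.3  16.7 113.5] F [-1.  -0.4 -2.3] M [-0.02  0.08  0.03]
stem top z 156.7 median-top 155.7
```

```bash
python3 -m inch '[[0,0,0,0,0,0.1,1],[0,0,0,0,0,0,1]]';python3 -m inch '[[0,0,0,0,0,0.1,1],[0,0,0,0,0,0,1]]'
```

```text
t: 10.75
eef_pos: [511.5, 16.7, 113.1]
tcp_rot: [3.141, -0.001, -0.0]
ft_force: [-2.9, 0.5, 6.2]
opening: 0.415
grip_force: 30.0
t: 11.0
eef_pos: [511.6, 16.8, 112.9]
tcp_rot: [3.141, -0.001, -0.0]
ft_force: [-4.3, 2.4, 17.5]
opening: 0.417
grip_force: 30.0
```

```bash
python3 -m inch '[[0,0,0,0,0,-0.1,-1],[0,0,0,0,0,0,-1],[0,0,0,0,0,0,-1],[0,0,0,0,0,0,-1],[0,0,0,0,0,-2,-1],[0,0,0,0,0,-4,-1],[0,0,0,0,0,-4,-1],[0,0,0,-0.5,5.1,0,-1],[0,0,0,-0.5,5.1,0,-1],[0,0,0,-0.5,5.1,0,-1],[0,0,0,0,0,0,-1]]'
python3 - <<'E'
from h import *
p=env.read_camera("wrist"); save(p,"w3.png"); P,u,v=cloud(p)
q=P[(np.hypot(P[:,0]-512,P[:,1]-16.5)<19)&(P[:,2]>100)]
for t in(150,):
    c=q[q[:,2]>t]; print(len(c),np.median(c,0).round(1),np.percentile(c[:,2],[5,50,95]).round(1),cv2.minEnclosingCircle(c[:,:2].astype(np.float32).reshape(-1,1,2)))
E
```

```text
t: 12.38
eef_pos: [496.0, -139.0, 212.4]
tcp_rot: [3.141, 0.0, -0.004]
ft_force: [-0.9, 0.8, -0.7]
opening: 0.999
grip_force: 0.0
3374 [513.1  15.  155.3] [152.7 155.3 156.5] ((512.004638671875, 16.472686767578125), 18.976343154907227)
```

View pics/w3.png

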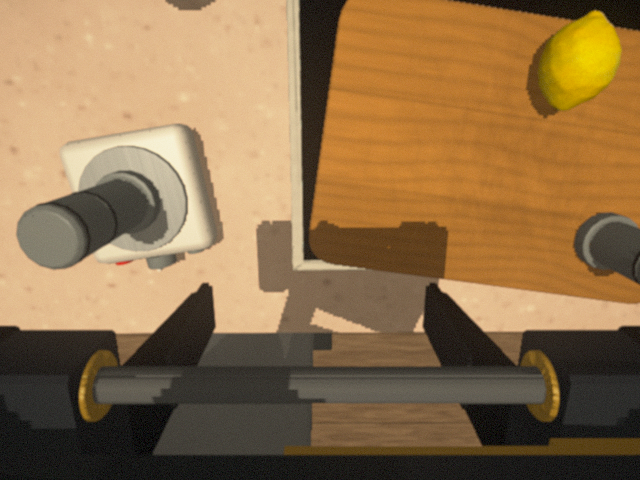

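The picture shows the first stem (top at pixel 53,235) upright with its collar flat on the deck, top at z≈155 mm, so it is fully home. Next is the other stem (610,245).

```bash
python3 -m inch '[[0,0,0,-0.5,5.1,0,-1],[0,0,0,-0.5,5.1,0,-1],[0,0,0,-0.6,5.1,0,-1],[0,0,0,-0.6,5.1,0,-1],[0,0,0,-0.5,5.1,0,-1],[0,0,0,0,0,0,-1],[0,0,0,0,0,0,-1]]'
python3 - <<'E'
from h import *
p=env.read_camera("wrist"); P,u,v=cloud(p); x,y,z=env.state()["eef_pos"]
q=P[(np.hypot(P[:,0]-470,P[:,1]+396)<40)&(P[:,2]>126)&(P[:,2]<140)]
print(cv2.minEnclosingCircle(q[:,:2].astype(np.float32).reshape(-1,1,2)))
t=env.read_camera("top"); T,_,_=cloud(t)
q=T[(np.hypot(T[:,0]-465,T[:,1]-323)<140)&(T[:,2]>22)&(T[:,2]<36)]; print(cv2.minAreaRect(q[:,:2].astype(np.float32)))
save(t,"top2.png")
E
```

```text
t: 13.3
eef_pos: [469.6, -390.0, 212.3]
tcp_rot: [-3.141, 0.0, 0.0]
ft_force: [-0.8, 0.3, -0.1]
opening: 0.997
grip_force: 0.0
((470.3475341796875, -396.58636474609375), 20.094276428222656)
((464.66986083984375, 322.91693115234375), (180.850341796875, 131.88906860351562), 84.96197509765625)
```

```bash
python3 -m inch '[[0,0,0,0,0.65,2.2,-1],[0,0,0,0,0,4,-1],[0,0,0,0,0,4,-1],[0,0,0,0,0,2,-1],[0,0,0,0,0,0,1],[0,0,0,0,0,0,1],[0,0,0,0,0,0,1],[0,0,0,0,0,0,1],[0,0,0,0,0,0,1],[0,0,0,0,0,0,1],[0,0,0,0,0,0,1]]'
python3 -m inch '[[0,0,0,0,0,-3,1],[0,0,0,0,0,-5,1],[0,0,0,0,0,-5,1],[0,0,0,0,0,-3,1],[0,0,0,0,0,0,1]]'
```

```text
t: 14.78
eef_pos: [469.3, -397.9, 90.7]
tcp_rot: [3.141, -0.0, -0.0]
ft_force: [0.9, -0.4, 1.2]
opening: 0.416
grip_force: 30.0
t: 15.4
eef_pos: [469.7, -398.2, 252.6]
tcp_rot: [3.139, -0.003, -0.0]
ft_force: [-0.3, -1.1, -2.8]
opening: 0.415
grip_force: 30.0
```

```bash
python3 -m inch '[[0,0,0,-0.1,-5.15,0,1],[0,0,0,-0.1,-5.15,0,1],[0,0,0,-0.1,-5.15,0,1],[0,0,0,-0.1,-5.15,0,1],[0,0,0,-0.1,-5.15,0,1],[0,0,0,-0.1,-5.15,0,1],[0,0,0,-0.1,-5.15,0,1],[0,0,0,-0.1,-5.15,0,1],[0,0,0,-0.1,-5.15,0,1],[0,0,0,-0.1,-5.15,0,1],[0,0,0,-0.1,-5.15,0,1],[0,0,0,-0.1,-5.15,0,1],[0,0,0,-0.1,-5.15,0,1],[0,0,0,-0.1,-5.15,0,1],[0,0,0,0,0,0,1],[0,0,0,0,0,0,1]]'
python3 - <<'E'
from h import *
p,P=stem(); save(p,"w4.png")
E
```

```text
t: 17.4
eef_pos: [454.8, 322.7, 249.1]
tcp_rot: [3.14, 0.002, 0.0]
ft_force: [-0.2, -0.1, -1.3]
opening: 0.413
grip_force: 30.0
tcp [455.1 322.4 249.6] F [ 0.1 -0.6 -0.8] M [-0.02  0.    0.03]
stem top z 291.3 median-top 290.4
```

View pics/w4.png

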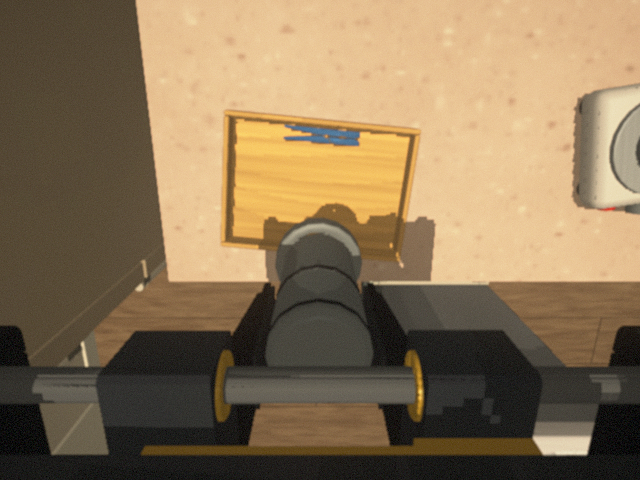

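The tray (220–420, 110–265) lies under the held stem, with the peg at its far side (320,135). The spot is clear, so I'm lowering.

```bash
python3 -m inch '[[0,0,0,0,0,3,1],[0,0,0,0,0,5,1],[0,0,0,0,0,5,1],[0,0,0,0,0,2.5,1],[0,0,0,0,0,1,1],[0,0,0,0,0,0.4,1],[0,0,0,0,0,0,1],[0,0,0,0,0,0,1]]'; python3 -m inch '[[0,0,0,0,0,0.2,1],[0,0,0,0,0,0.2,1],[0,0,0,0,0,0,1]]'
```

```text
t: 18.45
eef_pos: [455.8, 323.3, 82.5]
tcp_rot: [-3.141, -0.001, -0.0]
ft_force: [-0.3, -0.3, -1.2]
opening: 0.415
grip_force: 30.0
t: 18.82
eef_pos: [455.3, 323.2, 77.4]
tcp_rot: [3.141, 0.0, -0.0]
ft_force: [1.1, 0.2, -1.7]
opening: 0.417
grip_force: 30.0
```

```bash
python3 -m inch '[[0,0,0,0,0,0.15,1],[0,0,0,0,0,0,1]]'; python3 -m inch '[[0,0,0,0,0,0.15,1],[0,0,0,0,0,0,1]]'; python3 -m inch '[[0,0,0,0,0,0.1,1],[0,0,0,0,0,0,1]]'
```

```text
t: 19.08
eef_pos: [455.3, 323.2, 75.9]
tcp_rot: [3.141, 0.0, -0.0]
ft_force: [0.4, 0.0, -1.7]
opening: 0.413
grip_force: 30.0
t: 19.32
eef_pos: [455.4, 323.2, 74.5]
tcp_rot: [3.141, 0.0, -0.0]
ft_force: [-0.3, -0.4, -2.2]
opening: 0.416
grip_force: 30.0
t: 19.58
eef_pos: [455.6, 323.3, 74.0]
tcp_rot: [-3.141, -0.001, -0.0]
ft_force: [-0.5, -0.5, 4.4]
opening: 0.416
grip_force: 30.0
```

Contact. Release and retreat, then check.

```bash
python3 -m inch '[[0,0,0,0,0,0,-1],[0,0,0,0,0,0,-1],[0,0,0,0,0,0,-1],[0,0,0,0,0,0,-1],[0,0,0,0,0,-2,-1],[0,0,0,0,0,-4,-1],[0,0,0,0,0,-5,-1],[0,0,0,0,0,-4,-1],[0,0,0,-1,3,0,-1],[0,0,0,-1,4,0,-1],[0,0,0,-1,4,0,-1],[0,0,0,0,0,0,-1],[0,0,0,0,0,0,-1]]'
python3 - <<'E'
from h import *
p=env.read_camera("wrist"); save(p,"w5.png")
W,_,_=cloud(p)
for n,x,y in(("spindle",512,16.5),("tray",456,324)):
    q=W[(np.hypot(W[:,0]-x,W[:,1]-y)<19)&(W[:,2]>90)&(W[:,2]<170)]
    if len(q)>9: print(n,len(q),np.percentile(q[:,2],[50,90,97]).round(1))
E
```

```text
t: 21.2
eef_pos: [425.8, 213.5, 223.8]
tcp_rot: [-3.141, -0.001, -0.001]
ft_force: [-0.5, 0.7, 0.3]
opening: 1.003
grip_force: 0.0
tray 2367 [115.2 116.2 116.6]
```

View pics/w5.png

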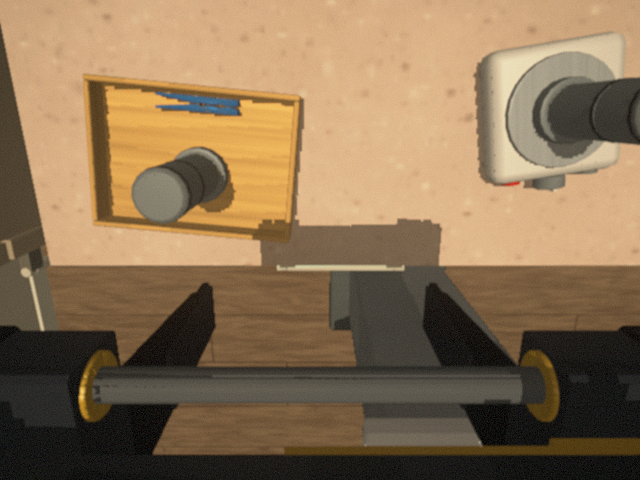

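The second stem stands upright in the tray (160,190), top at z≈115 mm, clear of the walls and peg. The other is still seated on the spindle (600,110).

```bash
python3 -c "
from h import *
print(env.job_done())"
```

```text
the job is handed in; nothing more can be done
None
```

I handed the job in at about 21 s: the first stem I tried went down over the cross pin and sits flat on the steel deck, and the other, which I did not try on the spindle, stands upright in the tray.

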